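Pack the field tool box

TASK

Pack the open tool box for the day: lay the hammer and the cold chisel flat on the floor of its wide compartment, and stand the battery pack from the charging stand upright on the floor of its narrow, high-walled compartment. The pack fits there only with its long side along the compartment, where only its two short end faces can be reached, so set it down on the bench on the way and take it again by those. Set everything down gently, drop nothing, and leave the mug, the jar and the tape measure where they are.

Things in the scene. Friction and masses are not known exactly. Their poses are not given: they have to be found in the camera images.
- toolbox: Open black tool box with a grey floor, fixed to the bench, 270 mm long (its x) by 240 mm wide (its y), walls and floor 6 mm thick. Origin: centre of its underside, on the bench; z up. A lengthwise partition (y = -58 to -52 mm) parts it into a wide compartment (+y side) and a narrow one (-y side).
- narrow_bay (a point): Centre of the narrow compartment's floor, 6 mm above the bench, at y = -86 mm of the tool box; axes as the tool box. Inside, the compartment is 258 mm long (x) by 56 mm wide (y); its walls, partition included, rise 76 mm above the bench all round.
- wide_bay (a point): Centre of the wide compartment's floor, 6 mm above the bench, at y = +31 mm of the tool box; axes as the tool box. Inside it is 258 mm long (x) by 166 mm wide (y); its walls rise 50 mm above the bench, the partition 76 mm.
- stand: Black charging stand, fixed to the bench: base 82 (x) by 98 (y) by 14 mm high, the pack standing loose on it. End cheeks 12 mm thick at y = -40 and +40 mm stand 3 mm from the pack's end faces and rise 78 mm above the bench, 4 mm over its top. Towards -x and +x it is open but for low lips, tops 20 mm above the bench, 3 mm from the pack. Origin: centre of the underside; z up.
- pack: Grey box-shaped battery pack with a black top and two brass strips, 44 mm (its x) by 62 mm (its y) by 60 mm high, about 0.42 kg. Starts upright in the charging stand, axes along the stand's. Wide faces look to its -x and +x, short end faces to -y and +y. Origin: centre of the underside.
- hammer: Hammer with a wooden handle, lying on the bench, 180 mm long, about 0.55 kg. Handle along its x, 26 mm square, from x = -90 to 60 mm; dark steel head at x = 60 to 86 mm, 84 mm long along its y, 26 mm square. Origin: on the handle's centre line at mid length, 13 mm above what it lies on. Balances at about x = 40 mm, near the head.
- hammer_head (a point): Centre of the hammer's head (73 mm along the hammer's x).
- hammer_end (a point): Handle's free end, on the centre line (-88 mm along the hammer's x).
- chisel: Steel cold chisel lying on the bench, 180 mm long along its x, 20 mm square bar with a flattened cutting edge up to 26 mm wide at +x, 0.38 kg. Origin: on its centre line at mid length (10 mm above what it lies on); balances about 10 mm towards -x.
- chisel_edge (a point): Chisel's cutting end, on the centre line (86 mm along its x).
- chisel_butt (a point): Chisel's struck end, on the centre line (-86 mm along its x).
- mug: Steel mug, bystander, 76 mm across and 90 mm high, handle at its +y. Origin: centre of the underside. The bench around 0.42 m ahead and 0.29 m right of the robot, between mug and tool box, is always free.
- jar: Glass jar with a dark cap, bystander, 60 mm across and 85 mm high. Origin: centre of the underside.
- tape: Black tape measure standing on edge, bystander, 72 by 36 by 66 mm high. Origin: centre of the underside.
Things that resemble listed ones, but are neither listed nor needed, are in the scene too. Several things look just like the hammer: the one meant starts nearest to the robot's base.

How it is judged (in metres and radians):
On the way:
1. the battery pack stands upright on the bench, out of the stand and out of the fingers (height (world z) of pack below 0.004 m and angle between pack's own z axis and vertical below 0.1 rad and linear speed of pack below 0.05 m/s and contact force between pack and the fingers below 0.05 N), for 0.2 s.
At the end, for the whole second after the job is handed in: Hammer and chisel lie in the wide compartment, both ends within its walls and centre lines at most 25 mm above its floor. The pack stands upright (0.1 rad) in the narrow one, underside within 6 mm of the floor, within 100 mm of its middle. All released and at rest (x of pack in the frame of narrow_bay between -0.1 and 0.1 m and y of pack in the frame of narrow_bay between -0.01 and 0.01 m and z of pack in the frame of narrow_bay between -0.004 and 0.006 m and angle between pack's own z axis and vertical below 0.1 rad and x of hammer_head in the frame of toolbox between -0.13 and 0.13 m and y of hammer_head in the frame of toolbox between -0.052 and 0.114 m and z of hammer_head in the frame of toolbox between 0.006 and 0.031 m and x of hammer_end in the frame of toolbox between -0.13 and 0.13 m and y of hammer_end in the frame of toolbox between -0.052 and 0.114 m and z of hammer_end in the frame of toolbox between 0.006 and 0.031 m and x of chisel_edge in the frame of toolbox between -0.13 and 0.13 m and y of chisel_edge in the frame of toolbox between -0.052 and 0.114 m and z of chisel_edge in the frame of toolbox between 0.006 and 0.031 m and x of chisel_butt in the frame of toolbox between -0.13 and 0.13 m and y of chisel_butt in the frame of toolbox between -0.052 and 0.114 m and z of chisel_butt in the frame of toolbox between 0.006 and 0.031 m and linear speed of each of pack, hammer, chisel below 0.03 m/s); the robot touches nothing.
It fails at once if the battery pack is dropped (moves faster than 0.45 m/s out of the fingers, a fall of about 10 mm) (contact force between pack and the fingers below 0.05 N and linear speed of pack above 0.45 m/s).
It fails at once if the hammer or the chisel is dropped or thrown (faster than 0.7 m/s out of the fingers, a fall of about 25 mm) ((contact force between hammer and the fingers below 0.05 N and linear speed of hammer above 0.7 m/s) or (contact force between chisel and the fingers below 0.05 N and linear speed of chisel above 0.7 m/s)).
It fails at once if the mug, the jar or the tape measure is shifted by more than 30 mm or knocked over (distance of any of mug, jar, tape from where it was at the start of the episode above 0.03 m or angle between any of mug, jar, tape's own z axis and vertical above 0.5 rad).
It also fails if it takes over 72 s, if anything falls off the work surface, if the arm or the gripper's body presses on something with over 40 N, if the wrist force passes 120 N, or if a joint passes its speed limit or range.

ROBOT

A 7-joint arm with a two-finger parallel gripper is mounted at the origin on the work surface. World frame = base frame: x ahead of the robot, y to its left, z up, the work surface at z = 0. Lengths are in mm, angles in rad, forces in N, time in s.
With the tool pointing down it reaches from about 350 to 900 mm from the base axis. Payload 8.1 kg.
Tool frame: the origin (TCP) lies between the finger pads; the fingertips stand tips_ahead ahead of it and the grasp point (between the pads) lies 2 mm behind it (tips_ahead is the distance from the TCP to the fingertips, in mm); z points along the fingers, y is the line along which they close (so a half turn about z gives the same grasp; the last joint's range is limited). The gripper opens to 85 mm and grips with 20 to 120 N. Pads are 22 mm wide; open, the fingers measure 114 mm over their backs; the gripper's body (76 mm by 85 mm) begins 54 mm behind the grasp point. The pads swing forward as they close: fully open they stand 13 mm farther back than shut.
Start: joints at [1.063, 0.434, 0.025, 1.573, -0.012, 1.134, -0.075], TCP at [246.125, -574.511, 248.323] pointing down, gripper open.
Joint ranges: [-2.62, 2.62], [-0.44, 2.09], [-1.27, 1.32], [0.08, 2.57], [-1.32, 4.46], [0.12, 2], [-2.74, 2.74]. Speed limits (rad/s): [2.22, 2.22, 3.01, 3.01, 3.14, 3.14, 3.14].

INTERFACE

Orientations are given as a unit quaternion [w, x, y, z].
In Python, from station import * gives the robot as it stands.
- The arm moves only by the tool step_arm, never from a script. Its arguments are lists of equal length, an entry for each row: "translation": the shift along the tool's x, y, z in m, a list of three; "dr": the turn, a rotation vector about the tool's x, y, z in rad, a list of three; "grip": the closure, from 0 (fully open) to 1 (shut). A call has exactly 10 rows; each row is the pose to reach, as a shift and turn from the pose commanded when the call began, along the tool's axes at that moment; what a row does not reach only later rows make up. A row lasts 1/8 s, in which the tool goes at most 62.5 mm and 10.7 degrees, less where a joint would pass 70% of its speed; a pose out of reach is approached as far as the arm can. A call with a gripper value outside its range is refused whole. The fingers move at their own pace and stop on an object; "force" is the grip in N (left out, the last holds). Time passes only in rows, so rows that repeat a pose let the fingers close, or fill a call up. It gives the time, the measured TCP pose, the force, the opening and the grip force at its end, in the units of the state.
- get_obs(): the state, without advancing time (a new reading comes with each control period).
- get_image(name): name is "scene" or "top" or "wrist"; returns a dict with "pixels" (384x512x3 uint8, blue, green, red), "depth" (384x512 float32, mm along the optical axis (not along the pixel's ray), 0 where there is no reading), "fovy" (degrees; the focal length in pixels is half the picture's height over the tangent of half this angle, whatever the lens; pixels are square), "cx", "cy" (the principal point, pixels), "xyz" and "rotation" of the camera in the world. Camera axes: x right, y down, z forward; pixel columns grow to the right and rows downward; lengths in mm; the calibration is good to about 2 mm. A picture is of the moment at which its call begins.
- job_done(): hands the job in; it is judged then, once.
The state is a dict: "time_s": time; "qpos": joint angles; "joint_vel": joint speeds; "joint_efforts": joint torques, N m; "position": TCP position; "tool_rot": TCP orientation; "wrist_force": force on the tool from outside, world axes, zero at the start; "wrist_torque": the same for the moment, N m; "opening": finger opening in mm; "grip_force": force on a finger pad.
Only numpy, scipy, OpenCV 4.12 (cv2) and the standard library are available. Lean on these libraries where they do the work, as an engineer would, in place of code of your own. Each camera call takes 0.05 s, during which the arm holds its last target. There are 200 camera calls.

## Working session

There is one attempt and no reset: what is moved stays moved. The work goes in short steps, Python scripts to look and compute and a tool call to move; the robot and the scene stay as the last step left them, time stands still between calls to the robot, and variables do not carry over. Pictures are saved under pics/ and viewed, at most 10 in all, crops included, and the job is handed in when it is done.

Besides the shell and the picture viewer there is one more tool, called by a JSON object that holds its "fn" and its "kwargs". step_arm: Moves the arm, as the interface text tells. Its arguments: {"type":"object","properties":{"translation":{"type":"array","items":{"type":"array","items":{"type":"number"}}},"dr":{"type":"array","items":{"type":"array","items":{"type":"number"}}},"grip":{"type":"array","items":{"type":"number"}},"force":{"type":"number"}},"required":["translation","dr","grip"]}

```bash
ls; mkdir -p pics
cat > h.py <<'E'
from station import *
import numpy as np, cv2
from scipy.spatial.transform import Rotation as R
def cloud(im):
    d=im["depth"]; h,w=d.shape; f=h/2/np.tan(np.radians(im["fovy"])/2)
    u,v=np.meshgrid(np.arange(w),np.arange(h))
    p=np.stack([(u-im["cx"])/f*d,(v-im["cy"])/f*d,d],-1)
    r=np.array(im["rotation"],float)
    r=r if r.shape==(3,3) else R.from_quat(np.r_[r[1:],r[0]]).as_matrix()
    P=p@r.T+np.array(im["xyz"]); P[d==0]=np.nan
    return P
def tool():
    o=get_obs(); q=np.array(o["tool_rot"],float)
    return np.array(o["position"]),(q if q.shape==(3,3) else R.from_quat(np.r_[q[1:],q[0]]).as_matrix())
E
python3 - <<'E'
from h import *
o=get_obs(); print(o)
for n in ("top","scene"):
    im=get_image(n); print(n,im["xyz"],im["rotation"],im["fovy"],im["cx"],im["cy"])
    cv2.imwrite(f"pics/{n}0.png",im["pixels"]); np.save(f"{n}0.npy",cloud(im))
E
```

```text
pics
{'time_s': 0.0, 'qpos': array([ 1.06343645,  0.43523256,  0.02496911,  1.57412607, -0.01160524,
        1.13397758, -0.07510427]), 'joint_vel': array([-0.0011148 , -0.0023639 ,  0.00016052, -0.00199731, -0.0012533 ,
       -0.00016665,  0.00014002]), 'joint_efforts': array([-5.58370357e-04, -6.70484376e+01,  1.02458697e+00, -3.16219389e+01,
        1.54209888e-02,  1.24387731e-02,  1.97540493e-05]), 'position': array([ 245.88453869, -574.07017241,  247.50873939]), 'tool_rot': array([-7.66037299e-04,  9.79598015e-01,  2.00965395e-01, -2.28027472e-04]), 'wrist_force': array([-1.10007512, -0.43676009, -0.75100975]), 'wrist_torque': array([-0.07570222,  0.03831702,  0.01580401]), 'grip_force': 0.0, 'opening': 85.4852496613467}
top [ 455.7614659    17.1367459  1297.84019302] [ 0.03241807 -0.70157616  0.71154896 -0.02092913] 51.11790641534554 255.87403887831218 186.897461635845
scene [1072.29736097  638.77492347  819.2020849 ] [-0.13637854  0.31647001  0.86606615 -0.36218373] 57.786257225268294 252.5736687423498 193.4755465702832
```

View pics/top0.png

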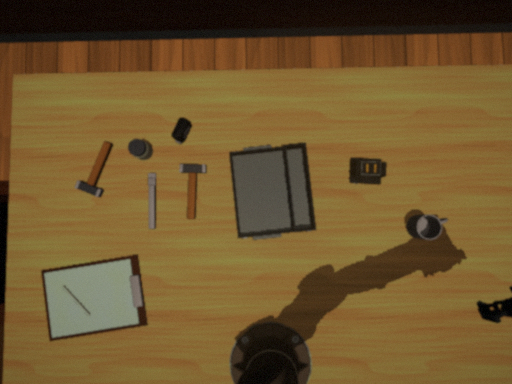

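View pics/scene0.png

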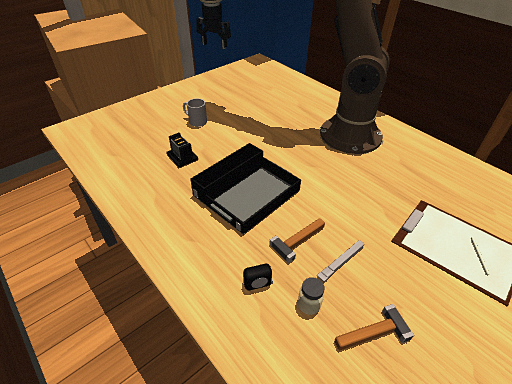

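The top picture shows the tool box at (272,190), with the narrow bay on its right. The stand and pack are at (367,170), the near hammer at (192,190) with its head at the top, and the chisel at (152,200). The mug is at (428,228), the jar at (140,149) and the tape at (182,130). A second hammer, the decoy, is at (95,168), farther from the base than the first. Next I measure these from the depth image.

Run:
```python
from h import *
P=np.load("top0.npy"); im=cv2.imread("pics/top0.png")
reg={"hammer":(176,155,212,225),"chisel":(142,168,163,232),"pack/stand":(343,150,392,190),"mug":(400,205,450,245),"jar":(125,135,155,163),"tape":(168,114,195,146),"box":(222,135,322,245),"decoy":(74,135,118,200)}
for n,(a,b,c,d) in reg.items():
    p=P[b:d,a:c].reshape(-1,3); z0=np.nanmedian(P[250:300,160:220,2])
    q=p[(p[:,2]>z0+7)]
    q=q[np.isfinite(q[:,0])]
    r=cv2.minAreaRect(q[:,:2].astype(np.float32)); 
    print(n,len(q),"z0 %.1f"%z0,"rect c",np.round(r[0],1),"size",np.round(r[1],1),"ang %.1f"%r[2],"z pct",np.round(np.percentile(q[:,2],[5,50,95,99]),1),"mean",np.round(q.mean(0)[:2],1))
    np.save("q_"+n.split("/")[0]+".npy",q)
# pack: top z 74 ; stand cheeks 78
q=np.load("q_pack.npy")
for lo,hi in((60,90),(68,76),(10,17)):
    s=q[(q[:,2]>lo)&(q[:,2]<hi)]; print(lo,hi,len(s),cv2.minAreaRect(s[:,:2].astype(np.float32)) if len(s)>3 else 0)
q=np.load("q_box.npy")
s=q[(q[:,2]>62)&(q[:,2]<85)]; print("hi",cv2.minAreaRect(s[:,:2].astype(np.float32)))
q=np.load("q_hammer.npy")
c=q[:,:2]-q[:,:2].mean(0)
# handle: wood colour
b,a=155,176
sub=im[155:225,176:212].astype(int); Ps=P[155:225,176:212]
m=(Ps[...,2]>14)
w=m&(sub[...,2]-sub[...,0]>40); 
h=Ps[w][:,:2]; print("handle",cv2.minAreaRect(h.astype(np.float32)),len(h)); k=Ps[m&~w][:,:2]; print("head",cv2.minAreaRect(k.astype(np.float32)),len(k))
```

```text
hammer 639 z0 0.3 rect c [554.2 230.9] size [195.8 101. ] ang 1.4 z pct [14.9 25.3 29.8 31.6] mean [560.4 241.6]
chisel 401 z0 0.3 rect c [515.  371.9] size [177.3  26.7] ang 1.2 z pct [11.3 18.3 23.2 25.2] mean [515.9 373.3]
pack/stand 865 z0 0.3 rect c [ 601.1 -314.4] size [111.3  94.9] ang 76.4 z pct [11.3 68.1 79.7 82. ] mean [ 598.1 -308.5]
mug 672 z0 0.3 rect c [ 422.2 -507.1] size [ 93.1 145.3] ang 15.8 z pct [ 8.5 57.  91.4 93.9] mean [ 423.2 -479.2]
jar 400 z0 0.3 rect c [664.9 409.1] size [55.8 86.3] ang 56.6 z pct [17.5 81.6 87.6 88.9] mean [673.4 396. ]
tape 348 z0 0.3 rect c [737.1 274.3] size [37.7 75.2] ang 66.1 z pct [14.2 62.5 69.  71.2] mean [734.5 270.6]
box 3387 z0 0.3 rect c [535.6 -32. ] size [331.8 300.8] ang 6.9 z pct [ 7.5 11.  76.6 79.6] mean [543.5 -18.8]
decoy 677 z0 0.3 rect c [626.6 549.7] size [ 85.7 174.9] ang 68.2 z pct [11.5 24.5 29.2 31. ] mean [609.1 553.2]
60 90 455 ((602.4808349609375, -312.3429870605469), (91.9842529296875, 44.951393127441406), 85.71382141113281)
68 76 246 ((602.766357421875, -312.8764953613281), (90.9813003540039, 44.525936126708984), 86.39936828613281)
10 17 249 ((601.7505493164062, -319.880859375), (113.35227966308594, 82.17207336425781), 85.89401245117188)
hi ((548.7537841796875, -95.69705200195312), (270.3654479980469, 68.68399047851562), 5.415544033050537)
handle ((542.7689819335938, 243.82620239257812), (80.20805358886719, 173.00938415527344), 88.94953155517578) 401
head ((615.838134765625, 239.79795837402344), (80.02743530273438, 26.943798065185547), 88.4514389038086) 207
```

```bash
cat >> h.py <<'E'
def plan(xyz,yaw_y,base=None):
    """move to put TCP at xyz (mm) pointing down, tool y at yaw_y deg (nearest of the two half turns)"""
    p,r=tool() if base is None else base
    best=None
    for a in (yaw_y,yaw_y+180):
        y=np.array([np.cos(np.radians(a)),np.sin(np.radians(a)),0]); z=np.array([0,0,-1.]); T=np.stack([np.cross(y,z),y,z],1)
        dr=R.from_matrix(r.T@T).as_rotvec()
        if best is None or np.linalg.norm(dr)<np.linalg.norm(best): best=dr
    print("trans m",np.round(r.T@(np.array(xyz)-p)/1000,4),"dr",np.round(best,4))
def state():
    o=get_obs(); p,r=tool()
    print("t %.2f pos %s yaw_y %.1f tilt %.4f open %.1f gf %.1f wf %s q7 %.2f"%(o["time_s"],np.round(p,1),np.degrees(np.arctan2(r[1,1],r[0,1])),np.arccos(-r[2,2]),o["opening"],o["grip_force"],np.round(o["wrist_force"],1),o["qpos"][6]))
E
python3 - <<'E'
from h import *
import station; print([n for n in dir(station) if not n.startswith('_')])
try: print(tips_ahead)
except Exception as e: print(e)
state(); plan((602,-312,250),-4)
E
```

```text
['MotionError', 'get_image', 'get_obs', 'job_done', 'tips_ahead']
17.0
t 0.10 pos [ 245.9 -574.1  247.6] yaw_y -66.8 tilt 0.0015 open 85.5 gf 0.0 wf [1.2 0.1 0.1] q7 -0.08
trans m [ 0.4305 -0.1007 -0.0023] dr [-1.4000e-03 -7.0000e-04 -1.0962e+00]
```

{"fn": "step_arm", "kwargs": {"translation": [[0.05,-0.01,-0.002],[0.1,-0.023,-0.002],[0.15,-0.035,-0.002],[0.2,-0.047,-0.002],[0.25,-0.058,-0.002],[0.3,-0.07,-0.002],[0.35,-0.082,-0.002],[0.4,-0.094,-0.002],[0.43,-0.1007,-0.002],[0.4305,-0.1007,-0.002]], "dr": [[0,0,-0.14],[0,0,-0.28],[0,0,-0.42],[0,0,-0.56],[0,0,-0.7],[0,0,-0.84],[0,0,-0.98],[0,0,-1.096],[0,0,-1.096],[0,0,-1.096]], "grip": [0,0,0,0,0,0,0,0,0,0], "force": 40}}

```text
time_s: 1.35
position: [604.1, -309.2, 249.5]
tool_rot: [-0.001, 0.73, 0.684, 0.001]
wrist_force: [-0.7, -0.3, 0.4]
opening: 85.5
grip_force: 0.0
```

Run:
```python
from h import *
state()
im=get_image("wrist"); P=cloud(im); cv2.imwrite("pics/w1.png",im["pixels"]); np.save("w1.npy",P)
print(im["xyz"],np.nanmin(P.reshape(-1,3),0),np.nanmax(P.reshape(-1,3),0))
for lo,hi in((70,77),(76,82),(70,82),(10,17)):
    m=(P[...,2]>lo)&(P[...,2]<hi)&(abs(P[...,0]-602)<80)&(abs(P[...,1]+312)<80)
    s=P[m]; 
    if len(s)>5: print(lo,hi,len(s),cv2.minAreaRect(s[:,:2].astype(np.float32)),np.median(s[:,2]))
```

```text
t 1.35 pos [ 604.1 -309.2  249.5] yaw_y -3.7 tilt 0.0022 open 85.5 gf 0.0 wf [-0.7 -0.3  0.4] q7 0.20
[ 609.03565336 -234.83221887  374.88504509] [  154.74179888 -1019.68414049  -522.7862538 ] [1417.22842259  -94.9200631   332.97502235]
70 77 2355 ((602.358154296875, -313.57232666015625), (90.99939727783203, 44.08758544921875), 86.28668212890625) 74.35739930709855
76 82 800 ((602.210205078125, -313.37445068359375), (90.7737045288086, 43.02399444580078), 85.83470916748047) 77.46261559499916
70 82 2926 ((602.3599853515625, -313.54449462890625), (91.05519104003906, 44.08758544921875), 86.28668212890625) 74.66501553738223
10 17 1383 ((601.620849609375, -313.18963623046875), (96.59857940673828, 82.92218780517578), 86.37908935546875) 13.466489359144248
```

View pics/w1.png

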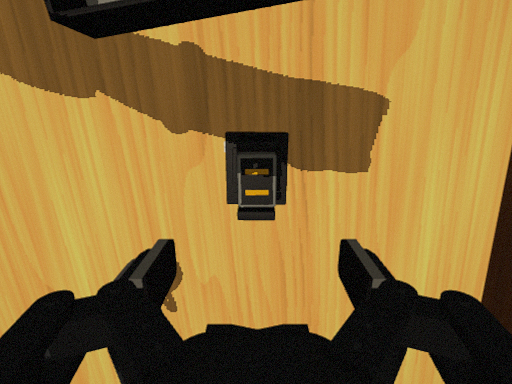

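The wrist view shows the stand and pack upright and centred at (257,178). Both measurements agree on (602,-313.5), yaw -4°. Next I descend and grip.

{"fn": "step_arm", "kwargs": {"translation": [[-0.002,0,0.04],[-0.002,0,0.085],[-0.002,0,0.13],[-0.002,0,0.17],[-0.002,0,0.19],[-0.002,0,0.2],[-0.002,0,0.2],[-0.002,0,0.2],[-0.002,0,0.2],[-0.002,0,0.2]], "dr": [[0,0,0],[0,0,0],[0,0,0],[0,0,0],[0,0,0],[0,0,0],[0,0,0],[0,0,0],[0,0,0],[0,0,0]], "grip": [0,0,0,0,0,0.2,1,1,1,1], "force": 45}}

```text
time_s: 2.65
position: [602.8, -314.8, 51.7]
tool_rot: [0.001, 0.731, 0.682, 0.0]
wrist_force: [-0.8, -0.6, 6.6]
opening: 43.6
grip_force: 47.6
```

Run:
```python
from h import *
state(); plan((420,-290,200),-4)
```

```text
t 2.65 pos [ 602.8 -314.8   51.7] yaw_y -4.0 tilt 0.0021 open 43.6 gf 47.6 wf [-0.8 -0.6  6.6] q7 0.14
trans m [ 0.0118 -0.1838 -0.1487] dr [ 0.0019  0.0009 -0.0003]
```

{"fn": "step_arm", "kwargs": {"translation": [[0,0,-0.02],[0,0,-0.06],[0,0,-0.1],[0.002,-0.03,-0.1],[0.004,-0.06,-0.1],[0.006,-0.095,-0.1],[0.008,-0.13,-0.1],[0.01,-0.165,-0.1],[0.012,-0.184,-0.1],[0.012,-0.184,-0.1]], "dr": [[0,0,0],[0,0,0],[0,0,0],[0,0,0.17],[0,0,0.35],[0,0,0.53],[0,0,0.71],[0,0,0.89],[0,0,1.07],[0,0,1.25]], "grip": [1,1,1,1,1,1,1,1,1,1]}}

```text
time_s: 3.9
position: [417.5, -289.2, 151.3]
tool_rot: [-0.0, 0.993, 0.122, -0.0]
wrist_force: [1.6, -0.0, -3.7]
opening: 43.4
grip_force: 47.4
```

Run:
```python
from h import *
state(); plan((420,-290,39),-84.6)
```

```text
t 3.90 pos [ 417.5 -289.2  151.3] yaw_y -76.0 tilt 0.0007 open 43.4 gf 47.4 wf [ 1.6 -0.  -3.7] q7 -0.83
trans m [0.0023 0.0015 0.1123] dr [-0.0005  0.0004  0.1496]
```

{"fn": "step_arm", "kwargs": {"translation": [[0,0,0.02],[0,0,0.05],[0,0,0.08],[0,0,0.095],[0,0,0.103],[0,0,0.108],[0,0,0.111],[0,0,0.113],[0,0,0.1135],[0,0,0.1135]], "dr": [[0,0,0.15],[0,0,0.15],[0,0,0.15],[0,0,0.15],[0,0,0.15],[0,0,0.15],[0,0,0.15],[0,0,0.15],[0,0,0.15],[0,0,0.15]], "grip": [1,1,1,1,1,1,1,1,1,1]}}

```text
time_s: 5.15
position: [419.7, -289.8, 37.6]
tool_rot: [0.0, 0.999, 0.05, 0.0]
wrist_force: [-2.0, 1.7, 6.1]
opening: 43.6
grip_force: 48.2
```

{"fn": "step_arm", "kwargs": {"translation": [[0,0,0],[0,0,0],[0,0,0],[0,0,0],[0,0,-0.02],[0,0,-0.05],[0,0,-0.085],[0,0,-0.1],[0,0,-0.1],[0,0,-0.1]], "dr": [[0,0,0],[0,0,0],[0,0,0],[0,0,0],[0,0,0],[0,0,0],[0,0,-0.15],[0,0,-0.33],[0,0,-0.51],[0,0,-0.69]], "grip": [0,0,0,0,0,0,0,0,0,0]}}

```text
time_s: 6.4
position: [419.4, -289.7, 137.1]
tool_rot: [0.0, 0.922, 0.388, 0.0]
wrist_force: [0.4, -0.6, -0.4]
opening: 85.9
grip_force: 0.0
```

Run:
```python
from h import *
state()
im=get_image("wrist"); P=cloud(im)
m=(P[...,2]>52)&(P[...,2]<66)&(abs(P[...,0]-420)<60)&(abs(P[...,1]+290)<60)
s=P[m]; print(len(s),cv2.minAreaRect(s[:,:2].astype(np.float32)) if len(s)>5 else 0,np.median(s[:,2]))
plan((420,-290,136),5.4)
```

```text
t 6.40 pos [ 419.4 -289.7  137.1] yaw_y -44.4 tilt 0.0006 open 85.9 gf 0.0 wf [ 0.4 -0.6 -0.4] q7 -0.36
4221 ((419.26934814453125, -288.54864501953125), (61.83942413330078, 44.021575927734375), 6.136034965515137) 60.3439510159925
trans m [0.0003 0.0007 0.001 ] dr [ 2.0e-04  3.0e-04 -8.6e-01]
```

{"fn": "step_arm", "kwargs": {"translation": [[0,0,0],[0.001,-0.001,0],[0.001,-0.001,0],[0.001,-0.001,0],[0.001,-0.001,0.01],[0.001,-0.001,0.05],[0.001,-0.001,0.085],[0.001,-0.001,0.1],[0.001,-0.001,0.101],[0.001,-0.001,0.101]], "dr": [[0,0,-0.18],[0,0,-0.36],[0,0,-0.54],[0,0,-0.72],[0,0,-0.875],[0,0,-0.875],[0,0,-0.875],[0,0,-0.875],[0,0,-0.875],[0,0,-0.875]], "grip": [0,0,0,0,0,0,0,0,0,0.3]}}

```text
time_s: 7.7
position: [420.0, -288.5, 36.8]
tool_rot: [0.001, 0.673, 0.74, 0.0]
wrist_force: [0.1, 0.1, -1.0]
opening: 69.8
grip_force: 0.0
```

{"fn": "step_arm", "kwargs": {"translation": [[0,0,0],[0,0,0],[0,0,0],[0,0,0],[0,0,-0.02],[0,0,-0.05],[0,0,-0.09],[0,0,-0.13],[0,0,-0.17],[0,0,-0.19]], "dr": [[0,0,0],[0,0,0],[0,0,0],[0,0,0],[0,0,0],[0,0,0],[0,0,0],[0,0,0],[0,0,0],[0,0,0]], "grip": [1,1,1,1,1,1,1,1,1,1], "force": 45}}

```text
time_s: 8.95
position: [419.7, -288.3, 228.3]
tool_rot: [0.001, 0.673, 0.74, 0.0]
wrist_force: [-0.2, -0.1, -5.3]
opening: 61.4
grip_force: 51.4
```

Run:
```python
from h import *
state()
plan((548.8,-95.7,215),5.4)
```

```text
t 8.95 pos [ 419.7 -288.3  228.3] yaw_y 5.4 tilt 0.0029 open 61.4 gf 51.4 wf [-0.2 -0.1 -5.3] q7 0.45
trans m [0.1795 0.1467 0.0133] dr [0.0021 0.0019 0.0005]
```

{"fn": "step_arm", "kwargs": {"translation": [[0.02,0.016,0],[0.04,0.033,0],[0.062,0.05,0],[0.085,0.07,0],[0.11,0.09,0],[0.135,0.11,0],[0.155,0.127,0],[0.17,0.14,0],[0.178,0.146,0],[0.1795,0.1467,0]], "dr": [[0,0,0],[0,0,0],[0,0,0],[0,0,0],[0,0,0],[0,0,0],[0,0,0],[0,0,0],[0,0,0],[0,0,0]], "grip": [1,1,1,1,1,1,1,1,1,1]}}

```text
time_s: 10.2
position: [548.3, -95.5, 225.7]
tool_rot: [-0.0, 0.673, 0.74, -0.0]
wrist_force: [-0.3, -1.1, -3.9]
opening: 61.4
grip_force: 51.3
```

Run:
```python
from h import *
state()
im=get_image("wrist"); P=cloud(im); np.save("w2.npy",P)
cv2.imwrite("pics/w2.png",im["pixels"])
m=(P[...,2]>66)&(P[...,2]<82)&(abs(P[...,0]-549)<170)&(abs(P[...,1]+96)<60)
s=P[m]; print(len(s),cv2.minAreaRect(s[:,:2].astype(np.float32)),np.median(s[:,2]))
# in box frame, histogram of y of wall-top points
a=np.radians(5.4); c=np.array([548.8,-95.7]); M=np.array([[np.cos(a),np.sin(a)],[-np.sin(a),np.cos(a)]])
l=(s[:,:2]-c)@M.T
print(np.histogram(l[:,1],bins=np.arange(-44,46,4)),np.percentile(l[:,0],[.5,99.5]))
for y0,y1 in((-44,-22),(22,44)):
    k=l[(l[:,1]>y0)&(l[:,1]<y1)&(abs(l[:,0])<120)]
    if len(k)>20: print(y0,len(k),np.polyfit(k[:,0],k[:,1],1),np.percentile(k[:,1],[2,98]),np.percentile(k[:,0],[0,100]))
f=P[(P[...,2]<15)&(P[...,2]>0)]; l=(f[:,:2]-c)@M.T; k=f[(abs(l[:,1])<24)&(abs(l[:,0])<110)]; print("floor",len(k),np.median(k[:,2]) if len(k) else 0)
# held pack sight
h=P[(P[...,2]>150)&(abs(P[...,0]-549)<60)&(abs(P[...,1]+96)<60)]; print(len(h))
```

```text
t 10.20 pos [548.3 -95.5 225.7] yaw_y 5.5 tilt 0.0004 open 61.4 gf 51.3 wf [-0.3 -1.1 -3.9] q7 -0.01
3992 ((548.0823974609375, -95.75926208496094), (270.63885498046875, 67.91813659667969), 5.449751377105713) 75.18411185661617
(array([   0,    0,  238,  824,  115,   63,   70,   71,   66,   73,   71,
         76,   69,   73,   76,   77,   78,   72, 1071,  809,    0,    0]), array([-44, -40, -36, -32, -28, -24, -20, -16, -12,  -8,  -4,   0,   4,
         8,  12,  16,  20,  24,  28,  32,  36,  40,  44])) [-135.15387968  133.55075277]
-44 917 [ 6.40670417e-04 -2.99805548e+01] [-33.5467166  -27.86457706] [-119.88856267  119.84788518]
22 1677 [8.34821618e-04 3.15174783e+01] [28.5161545  33.80439305] [-119.98403438  119.66099838]
floor 5335 5.59086105614449
52372
```

View pics/w2.png

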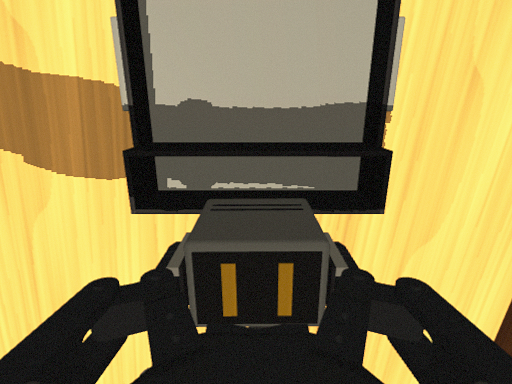

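Run:
```python
from h import *
P=np.load("w2.npy"); 
f=P[130:325,185:330].reshape(-1,3); f=f[(f[:,2]>170)&(f[:,2]<275)]
print(np.histogram(f[:,2],bins=np.arange(170,276,5)))
a=np.radians(5.45); M=np.array([[np.cos(a),np.sin(a)],[-np.sin(a),np.cos(a)]])
t=P[255:315,200:318].reshape(-1,3); t=t[abs(t[:,2]-np.median(t[:,2]))<2.5]; l=(t[:,:2]-[548.3,-95.6])@M.T
print("top z",np.median(t[:,2]),len(t),np.percentile(l,[0.5,99.5],axis=0))
s=f[(f[:,2]>195)&(f[:,2]<238)]; l=(s[:,:2]-[548.3,-95.6])@M.T; l=l[(abs(l[:,0])<25)]
print("wide face local y",np.percentile(l[:,1],[5,50,90,99]),np.polyfit(l[:,0],l[:,1],1))
state()
```

```text
(array([    0,     0,     0,     0,   200,   293,   300,   296,   420,
         438,   472,   536,   571,   637,   740, 11382,   613,     0,
           0,     0,     0]), array([170, 175, 180, 185, 190, 195, 200, 205, 210, 215, 220, 225, 230,
       235, 240, 245, 250, 255, 260, 265, 270, 275]))
  return _methods._mean(a, axis=axis, dtype=dtype,
  ret = ret.dtype.type(ret / rcount)
Traceback (most recent call last):
IndexError: index -1 is out of bounds for axis 0 with size 0
```

Run:
```python
from h import *
P=np.load("w2.npy"); f=P[130:325,185:330].reshape(-1,3); t=f[(f[:,2]>244)&(f[:,2]<254)]
a=np.radians(5.45); M=np.array([[np.cos(a),np.sin(a)],[-np.sin(a),np.cos(a)]])
l=(t[:,:2]-[548.4,-95.7])@M.T
print("top z",np.median(t[:,2]),np.percentile(l,[0.5,5,50,95,99.5],axis=0))
state(); plan((548.4,-95.7,44),5.45)
```

```text
top z 248.85599403532444 [[-30.97832445 -18.96309914]
 [-27.4068881  -15.98348957]
 [ -0.09141324   4.43341766]
 [ 27.07723789  21.09181225]
 [ 30.44945269  22.0798708 ]]
t 10.25 pos [548.1 -95.9 225.7] yaw_y 5.4 tilt 0.0006 open 61.5 gf 51.3 wf [ 0.7  0.1 -4.3] q7 -0.01
trans m [0.0002 0.0005 0.1817] dr [-0.0006  0.0003 -0.0005]
```

The wrist picture shows the pack level in the fingers at (257,285) and the empty narrow bay behind it, around (258,173). The pack is centred on the bay to about 0.5 mm, so I lower it in.

{"fn": "step_arm", "kwargs": {"translation": [[0,0,0.03],[0,0,0.065],[0,0,0.1],[0,0,0.13],[0,0,0.155],[0,0,0.17],[0,0,0.177],[0,0,0.181],[0,0,0.183],[0,0,0.1835]], "dr": [[0,0,0],[0,0,0],[0,0,0],[0,0,0],[0,0,0],[0,0,0],[0,0,0],[0,0,0],[0,0,0],[0,0,0]], "grip": [1,1,1,1,1,1,1,1,1,1]}}

```text
time_s: 11.5
position: [548.8, -95.6, 43.1]
tool_rot: [0.001, 0.673, 0.74, 0.0]
wrist_force: [-3.1, 0.1, 5.9]
opening: 61.2
grip_force: 52.0
```

{"fn": "step_arm", "kwargs": {"translation": [[0,0,0],[0,0,0],[0,0,0],[0,0,-0.02],[0,0,-0.06],[0,0,-0.11],[0,0,-0.16],[0,0,-0.2],[0.04,0,-0.207],[0.09,0,-0.207]], "dr": [[0,0,0],[0,0,0],[0,0,0],[0,0,0],[0,0,0],[0,0,0],[0,0,0],[0,0,-0.1],[0,0,-0.28],[0,0,-0.46]], "grip": [0,0,0,0,0,0,0,0,0,0]}}

```text
time_s: 12.75
position: [540.3, -6.0, 250.4]
tool_rot: [0.001, 0.485, 0.874, 0.0]
wrist_force: [0.5, 0.7, -0.6]
opening: 85.4
grip_force: 0.0
```

Run:
```python
from h import *
im=get_image("top"); P=cloud(im)
m=(P[...,2]>60)&(P[...,2]<70)&(abs(P[...,0]-548)<60)&(abs(P[...,1]+96)<26)
s=P[m]; print(len(s), cv2.minAreaRect(s[:,:2].astype(np.float32)) if len(s)>5 else 0)
state(); plan((570,240,250),91)
```

```text
0 0
t 12.80 pos [538.8   3.1 250.5] yaw_y 33.0 tilt 0.0043 open 84.9 gf 0.0 wf [-1.9  6.8  0.1] q7 0.25
trans m [0.1817 0.1552 0.0015] dr [ 4.5000e-03 -3.0000e-04 -1.0119e+00]
```

{"fn": "step_arm", "kwargs": {"translation": [[0.032,0.026,0],[0.064,0.052,0],[0.096,0.078,0],[0.128,0.104,0],[0.155,0.125,0],[0.178,0.143,0],[0.19,0.153,0],[0.193,0.155,0],[0.193,0.155,0],[0.193,0.155,0]], "dr": [[0,0,-0.17],[0,0,-0.34],[0,0,-0.51],[0,0,-0.68],[0,0,-0.85],[0,0,-1.0],[0,0,-1.033],[0,0,-1.033],[0,0,-1.033],[0,0,-1.033]], "grip": [0,0,0,0,0,0,0,0,0,0]}}

```text
time_s: 14.05
position: [570.2, 238.4, 249.3]
tool_rot: [0.0, -0.007, 1.0, -0.0]
wrist_force: [-0.3, 0.6, -0.1]
opening: 85.3
grip_force: 0.0
```

Run:
```python
from h import *
state()
im=get_image("wrist"); P=cloud(im); cv2.imwrite("pics/w3.png",im["pixels"]); np.save("w3.npy",P)
print(im["xyz"])
px=im["pixels"].astype(int)
m=(P[...,2]>16)&(P[...,2]<34)&(P[...,0]>400)&(P[...,0]<680)&(abs(P[...,1]-240)<65)
s=P[m]; print(len(s),cv2.minAreaRect(s[:,:2].astype(np.float32)))
hd=s[s[:,0]<580]
k=np.polyfit(hd[:,0],hd[:,1],1); print("handle yaw %.2f"%np.degrees(np.arctan(k[0])),"y at 560:",np.polyval(k,560),"x range",hd[:,0].min(),s[:,0].max())
he=s[s[:,0]>595]; print("head",cv2.minAreaRect(he[:,:2].astype(np.float32)),np.median(he[:,2]))
m=(P[...,2]>10)&(P[...,2]<26)&(P[...,0]>400)&(P[...,0]<640)&(abs(P[...,1]-373)<40)
s=P[m]; print("chisel",len(s),cv2.minAreaRect(s[:,:2].astype(np.float32)) if len(s)>5 else 0)
```

```text
t 14.05 pos [570.2 238.4 249.3] yaw_y 90.8 tilt 0.0010 open 85.3 gf 0.0 wf [-0.3  0.6 -0.1] q7 0.74
[496.15153287 238.1681089  374.56998131]
3739 ((542.0422973632812, 244.04180908203125), (83.1471176147461, 175.6749267578125), 87.63823699951172)
handle yaw -2.20 y at 560: 242.72915556294421 x range 454.3896627953224 631.4232639177733
head ((612.2933959960938, 241.1443634033203), (83.1471176147461, 35.0532341003418), 87.63823699951172) 25.156259902518002
chisel 2654 ((515.263671875, 373.09246826171875), (178.08035278320312, 25.75282096862793), 0.5124215483665466)
```

View pics/w3.png

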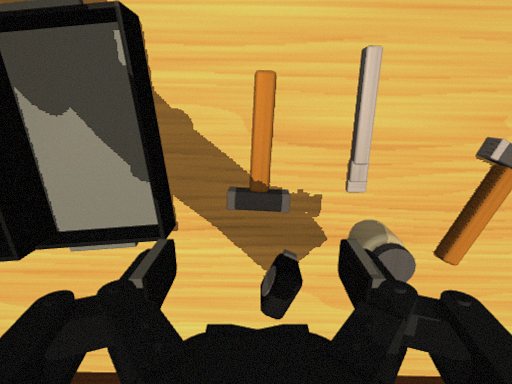

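The wrist view shows the right hammer with its handle at (263,130) and its head at (258,200). The chisel is at (365,120) with its edge at the bottom, (357,185). The tape at (282,283) and jar at (385,250) are clear of the fingers. I go for the handle next to the head.

{"fn": "step_arm", "kwargs": {"translation": [[-0.008,0.0035,0.04],[-0.008,0.0035,0.09],[-0.008,0.0035,0.14],[-0.008,0.0035,0.185],[-0.008,0.0035,0.212],[-0.008,0.0035,0.225],[-0.008,0.0035,0.229],[-0.008,0.0035,0.229],[-0.008,0.0035,0.229],[-0.008,0.0035,0.229]], "dr": [[0,0,0.054],[0,0,0.054],[0,0,0.054],[0,0,0.054],[0,0,0.054],[0,0,0.054],[0,0,0.054],[0,0,0.054],[0,0,0.054],[0,0,0.054]], "grip": [0,0,0,0,0,0,0.3,0.6,1,1], "force": 70}}

```text
time_s: 15.35
position: [578.6, 243.4, 21.6]
tool_rot: [0.001, 0.019, 1.0, 0.0]
wrist_force: [-0.6, -2.4, 6.4]
opening: 24.8
grip_force: 71.5
```

{"fn": "step_arm", "kwargs": {"translation": [[0,0,0],[0,0,0],[0,0,0],[0,0,-0.01],[0,0,-0.04],[0,0,-0.08],[0,0,-0.12],[0,0,-0.14],[0,0,-0.15],[0,0,-0.15]], "dr": [[0,0,0],[0,0,0],[0,0,0],[0,0,0],[0,0,0],[0,0,0],[0,0,0],[0,0,0],[0,0,0],[0,0,0]], "grip": [1,1,1,1,1,1,1,1,1,1]}}

```text
time_s: 16.6
position: [577.6, 243.1, 169.8]
tool_rot: [-0.0, 0.018, 1.0, -0.0]
wrist_force: [-0.8, -0.5, -6.0]
opening: 24.5
grip_force: 69.9
```

Run:
```python
from h import *
state()
a=np.radians(5.45); bay=np.array([548.4,-95.7]); 
def box(x,y): y=y+86; return bay+[x*np.cos(a)-y*np.sin(a),x*np.sin(a)+y*np.cos(a)]
print("hammer grasp tgt (hammer x=36 with origin at box x=-2,y=0)",box(34,0),"chisel grasp",box(-10,78))
g=box(34,0); plan((*g,170),95.45)
im=get_image("wrist"); P=cloud(im); cv2.imwrite("pics/w4.png",im["pixels"]); np.save("w4.npy",P)
p,_=tool()
for x0,x1 in((-140,-30),(20,60)):
    m=(P[...,2]>130)&(P[...,2]<190)&(P[...,0]-p[0]>x0)&(P[...,0]-p[0]<x1)&(abs(P[...,1]-p[1])<50)
    s=P[m]; print(len(s)); 
    if len(s)>9: print(np.round(np.percentile(s,[1,50,99],axis=0),1),np.polyfit(s[:,0],s[:,2],1) if x0<0 else "")
```

```text
t 16.60 pos [577.6 243.1 169.8] yaw_y 87.9 tilt 0.0007 open 24.5 gf 69.9 wf [-0.8 -0.5 -6. ] q7 0.63
hammer grasp tgt (hammer x=36 with origin at box x=-2,y=0) [574.07827372  -6.85954605] chisel grasp [522.86896606  66.60886084]
trans m [-5.700e-03 -2.499e-01 -1.000e-04] dr [-0.0005 -0.0006 -0.132 ]
12296
[[465.5 233.3 169.3]
 [499.7 246.3 173.8]
 [546.2 259.5 175.5]] [-5.77562153e-03  1.76456947e+02]
1870
[[597.6 225.4 162.2]
 [606.8 242.7 173. ]
 [616.9 259.4 174.5]]
```

{"fn": "step_arm", "kwargs": {"translation": [[-0.001,-0.03,0],[-0.002,-0.065,0],[-0.003,-0.105,0],[-0.004,-0.145,0],[-0.005,-0.185,0],[-0.006,-0.22,0],[-0.006,-0.24,0],[-0.006,-0.25,0],[-0.006,-0.25,0],[-0.006,-0.25,0]], "dr": [[0,0,-0.03],[0,0,-0.06],[0,0,-0.09],[0,0,-0.12],[0,0,-0.132],[0,0,-0.132],[0,0,-0.132],[0,0,-0.132],[0,0,-0.132],[0,0,-0.132]], "grip": [1,1,1,1,1,1,1,1,1,1]}}

```text
time_s: 17.9
position: [574.6, -4.8, 170.4]
tool_rot: [0.0, -0.049, 0.999, 0.001]
wrist_force: [-0.3, 0.4, -5.5]
opening: 25.0
grip_force: 70.1
```

Run:
```python
from h import *
state(); plan((574.1,-6.9,27.6),95.45)
im=get_image("wrist"); P=cloud(im); cv2.imwrite("pics/w5.png",im["pixels"])
a=np.radians(5.45); M=np.array([[np.cos(a),np.sin(a)],[-np.sin(a),np.cos(a)]])
m=(P[...,2]>152)&(P[...,2]<180)&(abs(P[...,0]-550)<150)&(abs(P[...,1]+7)<60)
l=P[m].copy(); l[:,:2]=(l[:,:2]-[548.4,-95.7])@M.T-[0,86]
h=l[(l[:,0]<-5)]; print("handle x min",np.percentile(h[:,0],.5),"y",np.percentile(h[:,1],[1,50,99]),"slope",np.polyfit(h[:,0],h[:,1],1))
# walls of wide bay: 50 mm tops and partition
l=P.reshape(-1,3).copy(); l[:,:2]=(l[:,:2]-[548.4,-95.7])@M.T-[0,86]
w=l[(l[:,2]>44)&(l[:,2]<56)]; print("wall y",np.histogram(w[:,1],bins=np.arange(100,130,3)),"x",np.percentile(w[(w[:,1]>0)&(w[:,1]<100)][:,0],[1,50,99]))
```

```text
t 17.90 pos [574.6  -4.8 170.4] yaw_y 95.6 tilt 0.0011 open 25.0 gf 70.1 wf [-0.3  0.4 -5.5] q7 1.14
trans m [ 0.0007 -0.0022  0.1428] dr [0.001  0.0004 0.0022]
handle x min -77.77244265729414 y [-10.34313495   2.18131931  15.00810934] slope [1.23176553e-03 2.39783820e+00]
wall y (array([   0,    0,    0,    0, 1370,  920,  204,    0,    0]), array([100, 103, 106, 109, 112, 115, 118, 121, 124, 127])) x [128.19314295 128.3101662  128.90374779]
```

{"fn": "step_arm", "kwargs": {"translation": [[0,0,0.03],[0,0,0.06],[0,0,0.09],[0,0,0.115],[0,0,0.13],[0,0,0.136],[0,0,0.14],[0,0,0.142],[0,0,0.143],[0,0,0.1435]], "dr": [[0,0,0],[0,0,0],[0,0,0],[0,0,0],[0,0,0],[0,0,0],[0,0,0],[0,0,0],[0,0,0],[0,0,0]], "grip": [1,1,1,1,1,1,1,1,1,1]}}

```text
time_s: 19.2
position: [574.9, -6.7, 27.6]
tool_rot: [0.0, -0.047, 0.999, -0.0]
wrist_force: [-3.7, -1.6, 6.2]
opening: 25.0
grip_force: 71.7
```

{"fn": "step_arm", "kwargs": {"translation": [[0,0,0],[0,0,0],[0,0,0],[0,0,-0.01],[0,0,-0.04],[0,0,-0.08],[0,0,-0.12],[0,0,-0.14],[0.01,0.03,-0.14],[0.02,0.07,-0.14]], "dr": [[0,0,0],[0,0,0],[0,0,0],[0,0,0],[0,0,0],[0,0,0],[0,0,0],[0,0,0],[0,0,0],[0,0,0.05]], "grip": [0.4,0.4,0.4,0.4,0.4,0.4,0.4,0.4,0.2,0]}}

```text
time_s: 20.45
position: [548.2, 60.7, 166.8]
tool_rot: [0.0, -0.021, 1.0, -0.0]
wrist_force: [-0.1, 0.6, 0.0]
opening: 83.8
grip_force: 0.0
```

Run:
```python
from h import *
state(); plan((505,373,168),90.5)
```

```text
t 20.45 pos [548.2  60.7 166.8] yaw_y 92.4 tilt 0.0008 open 83.8 gf 0.0 wf [-0.1  0.6  0. ] q7 0.96
trans m [ 0.0303  0.3138 -0.0013] dr [-0.0003  0.0008  0.0327]
```

{"fn": "step_arm", "kwargs": {"translation": [[0.004,0.04,0],[0.008,0.085,0],[0.012,0.13,0],[0.017,0.175,0],[0.021,0.22,0],[0.026,0.265,0],[0.029,0.295,0],[0.03,0.31,0],[0.0303,0.314,0],[0.0303,0.314,0]], "dr": [[0,0,0.033],[0,0,0.033],[0,0,0.033],[0,0,0.033],[0,0,0.033],[0,0,0.033],[0,0,0.033],[0,0,0.033],[0,0,0.033],[0,0,0.033]], "grip": [0,0,0,0,0,0,0,0,0,0]}}

```text
time_s: 21.7
position: [504.2, 372.3, 166.6]
tool_rot: [0.0, -0.005, 1.0, -0.0]
wrist_force: [0.1, -0.4, -0.3]
opening: 85.2
grip_force: 0.0
```

Run:
```python
from h import *
state(); plan((505,373,20),90.5)
```

```text
t 21.70 pos [504.2 372.3 166.6] yaw_y 90.6 tilt 0.0009 open 85.2 gf 0.0 wf [ 0.1 -0.4 -0.3] q7 0.43
trans m [-0.0008  0.0009  0.1466] dr [-0.0009  0.0001  0.0023]
```

{"fn": "step_arm", "kwargs": {"translation": [[0,0.001,0.04],[0,0.001,0.08],[0,0.001,0.115],[0,0.001,0.135],[0,0.001,0.145],[0,0.001,0.1475],[0,0.001,0.1475],[0,0.001,0.1475],[0,0.001,0.1475],[0,0.001,0.1475]], "dr": [[0,0,0],[0,0,0],[0,0,0],[0,0,0],[0,0,0],[0,0,0],[0,0,0],[0,0,0],[0,0,0],[0,0,0]], "grip": [0,0,0,0,0,0.3,0.6,1,1,1], "force": 70}}

```text
time_s: 22.95
position: [504.0, 374.8, 20.3]
tool_rot: [0.001, -0.006, 1.0, 0.0]
wrist_force: [-1.5, -1.4, 6.4]
opening: 18.0
grip_force: 69.8
```

{"fn": "step_arm", "kwargs": {"translation": [[0,0,0],[0,0,0],[0,0,-0.01],[0,0,-0.04],[0,0,-0.08],[0,0,-0.12],[0,0,-0.14],[0,0,-0.15],[0,0,-0.15],[0,0,-0.15]], "dr": [[0,0,0],[0,0,0],[0,0,0],[0,0,0],[0,0,0],[0,0,0],[0,0,0],[0,0,0],[0,0,0],[0,0,0]], "grip": [1,1,1,1,1,1,1,1,1,1]}}

```text
time_s: 24.2
position: [503.2, 373.7, 167.7]
tool_rot: [-0.001, -0.006, 1.0, -0.001]
wrist_force: [-0.3, -0.3, -3.5]
opening: 18.3
grip_force: 69.0
```

Run:
```python
from h import *
state(); plan((522.9,66.6,170),95.45)
im=get_image("wrist"); P=cloud(im); p,_=tool()
m=(P[...,2]>130)&(P[...,2]<190)&(P[...,0]-p[0]>-110)&(P[...,0]-p[0]<-30)&(abs(P[...,1]-p[1])<30)
s=P[m]; print(len(s),np.round(np.percentile(s,[1,50,99],axis=0),1),np.polyfit(s[:,0],s[:,2],1),np.polyfit(s[:,0],s[:,1],1))
```

```text
t 24.20 pos [503.2 373.7 167.7] yaw_y 90.7 tilt 0.0024 open 18.3 gf 69.0 wf [-0.3 -0.3 -3.5] q7 0.43
trans m [-0.016  -0.3073 -0.0018] dr [-0.0015 -0.0018 -0.083 ]
4466 [[425.9 363.8 164.2]
 [447.4 373.6 167. ]
 [472.6 383.3 168.6]] [-2.62626437e-04  1.67054824e+02] [1.01150380e-02 3.69014309e+02]
```

{"fn": "step_arm", "kwargs": {"translation": [[-0.002,-0.035,0],[-0.004,-0.08,0],[-0.006,-0.125,0],[-0.008,-0.17,0],[-0.01,-0.215,0],[-0.013,-0.255,0],[-0.015,-0.288,0],[-0.016,-0.302,0],[-0.016,-0.306,0],[-0.016,-0.306,0]], "dr": [[0,0,-0.02],[0,0,-0.04],[0,0,-0.06],[0,0,-0.083],[0,0,-0.083],[0,0,-0.083],[0,0,-0.083],[0,0,-0.083],[0,0,-0.083],[0,0,-0.083]], "grip": [1,1,1,1,1,1,1,1,1,1]}}

```text
time_s: 25.5
position: [523.2, 69.8, 169.3]
tool_rot: [-0.0, -0.048, 0.999, 0.0]
wrist_force: [-0.5, 0.7, -3.2]
opening: 18.5
grip_force: 69.2
```

Run:
```python
from h import *
state(); plan((522.7,68.6,26.6),95.45)
im=get_image("wrist"); P=cloud(im); cv2.imwrite("pics/w6.png",im["pixels"])
a=np.radians(5.45); M=np.array([[np.cos(a),np.sin(a)],[-np.sin(a),np.cos(a)]])
l=P.reshape(-1,3).copy(); l[:,:2]=(l[:,:2]-[548.4,-95.7])@M.T-[0,86]
h=l[(l[:,2]>155)&(l[:,2]<172)&(l[:,0]<-30)&(abs(l[:,1]-80)<40)]; print("chisel y",np.percentile(h[:,1],[1,50,99]),np.polyfit(h[:,0],h[:,1],1))
b=l[(l[:,2]>22)&(l[:,2]<40)&(abs(l[:,0])<126)&(abs(l[:,1]-31)<80)]; print("hammer",len(b),np.percentile(b,[1,50,99],axis=0))
```

```text
t 25.50 pos [523.2  69.8 169.3] yaw_y 95.5 tilt 0.0008 open 18.5 gf 69.2 wf [-0.5  0.7 -3.2] q7 0.99
trans m [ 0.0006 -0.0013  0.1427] dr [0.0008 0.     0.0012]
chisel y [72.00527416 81.86841298 91.38721727] [-1.35501743e-03  8.16124664e+01]
hammer 5475 [[-86.67171507 -38.34195186  23.0064921 ]
 [  4.74089649   1.36962628  31.12303456]
 [ 83.7769478   27.22758327  32.93365747]]
```

View pics/w6.png

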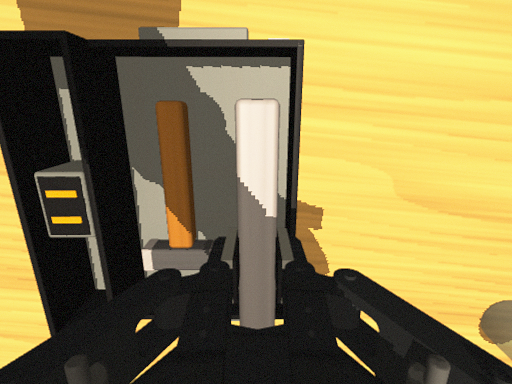

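The picture shows the hammer flat in the wide bay, with its handle at (175,170) and head at (180,255). The pack stands upright in the narrow bay at (65,205), and the chisel is held level at (257,200). I lower the chisel with a small shift away from the outer wall.

{"fn": "step_arm", "kwargs": {"translation": [[0,-0.005,0.03],[0,-0.009,0.06],[0,-0.009,0.09],[0,-0.009,0.115],[0,-0.009,0.13],[0,-0.009,0.136],[0,-0.009,0.14],[0,-0.009,0.142],[0,-0.009,0.143],[0,-0.009,0.1435]], "dr": [[0,0,0],[0,0,0],[0,0,0],[0,0,0],[0,0,0],[0,0,0],[0,0,0],[0,0,0],[0,0,0],[0,0,0]], "grip": [1,1,1,1,1,1,1,1,1,1]}}

```text
time_s: 26.8
position: [524.4, 59.6, 26.3]
tool_rot: [0.0, -0.047, 0.999, -0.0]
wrist_force: [-3.2, -0.1, 5.6]
opening: 18.3
grip_force: 70.3
```

{"fn": "step_arm", "kwargs": {"translation": [[0,0,0],[0,0,0],[0,0,0],[0,0,-0.01],[0,0,-0.04],[0,0,-0.08],[0,0,-0.12],[0,0,-0.16],[0,0,-0.2],[0,0,-0.2]], "dr": [[0,0,0],[0,0,0],[0,0,0],[0,0,0],[0,0,0],[0,0,0],[0,0,0],[0,0,0],[0,0,0],[0,0,0]], "grip": [0.57,0.57,0.57,0.57,0.57,0.57,0.57,0.57,0.57,0.57]}}

```text
time_s: 28.05
position: [525.6, 60.7, 229.4]
tool_rot: [0.003, -0.048, 0.999, 0.0]
wrist_force: [0.8, -0.1, -0.4]
opening: 36.6
grip_force: 0.0
```

Run:
```python
from h import *
state()
im=get_image("wrist"); P=cloud(im); cv2.imwrite("pics/w7.png",im["pixels"])
a=np.radians(5.45); M=np.array([[np.cos(a),np.sin(a)],[-np.sin(a),np.cos(a)]])
l=P.reshape(-1,3).copy(); l[:,:2]=(l[:,:2]-[548.4,-95.7])@M.T-[0,86]
for n,z0,z1,y0,y1 in(("hammer",22,42,-50,50),("chisel",15,42,54,100),("pack",58,71,-110,-62)):
    b=l[(l[:,2]>z0)&(l[:,2]<z1)&(abs(l[:,0])<126)&(l[:,1]>y0)&(l[:,1]<y1)]; print(n,len(b),np.round(np.percentile(b,[1,50,99],axis=0),1).tolist())
```

```text
t 28.05 pos [525.6  60.7 229.4] yaw_y 95.5 tilt 0.0058 open 36.6 gf 0.0 wf [ 0.8 -0.1 -0.4] q7 1.07
hammer 3822 [[-87.0, -38.6, 23.3], [8.4, 0.7, 31.1], [84.0, 40.6, 33.1]]
chisel 2381 [[-85.9, 59.7, 17.8], [-5.1, 71.4, 25.0], [90.0, 81.9, 27.0]]
pack 2243 [[-31.2, -107.3, 62.0], [-3.2, -84.9, 66.1], [29.1, -64.9, 68.0]]
```

View pics/w7.png

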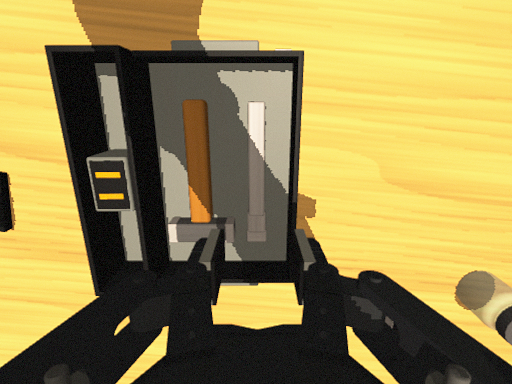

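The hammer at (198,170) and the chisel at (256,170) lie flat in the wide bay. The pack at (108,180) stands upright in the narrow bay, its top at 66 mm and within 1-2 mm of the middle line. The gripper is clear, so I hand the job in.

```bash
python3 -c "
from station import *
print(job_done())"
```

```text
the job is handed in; nothing more can be done
None
```

The job is handed in at about 28 s of the allowed 72 s: the hammer and chisel lie flat in the wide compartment, the pack stands upright in the narrow one after its bench stop, and the arm never went near the mug, jar or tape measure; no verdict came back.

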